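# Hold the mould lid over the filled cigar mould

### The arm

A 7-joint arm with a two-finger parallel gripper is mounted at the origin on the work surface. World frame = base frame: x ahead of the robot, y to its left, z up, the work surface at z = 0. Lengths are in m, angles in rad, forces in N, time in s.
With the tool pointing down it reaches from about 0.4 to 0.85 m from the base axis. Payload 10.4 kg.
Tool frame: the origin (TCP) lies at the very end of the fingers, on their centre line; the grasp point (between the pads) lies env.tcp_to_grasp behind it (env.tcp_to_grasp is the distance from the TCP to the grasp point, in m); z points along the fingers, y is the direction in which the jaws open and shut (so a half turn about z gives the same grasp; the last joint's range is limited). The gripper opens to 85 mm and grips with 20 to 120 N. Pads are 22 mm wide; open, the fingers measure 114 mm over their backs; the gripper's body (76 mm by 85 mm) begins 54 mm behind the grasp point. The pads swing forward as they close: fully open they stand 13 mm farther back than shut.
Start: joints at [1.24, 0.332, -0.065, 1.46, 0.022, 1.35, -0.088], TCP at [0.189, -0.596, 0.231] pointing down, gripper open.
Joint ranges: [-2.6, 2.6], [-0.5, 2.12], [-1.47, 1.34], [0.16, 2.42], [-1.27, 4.41], [0.06, 2.06], [-2.6, 2.6]. Speed limits (rad/s): [2.22, 2.22, 2.79, 2.79, 3.14, 3.14, 3.14].

### API

Orientations are given as a unit quaternion [x, y, z, w].
In Python, from station import env gives the robot as it stands.
- The arm moves only by the tool play_rows, never from a script. Its argument "series" is a list of rows, each a list of 3 entries, a list of its own where there are three numbers: the shift along the tool's x, y, z in m, then the turn, a rotation vector about the tool's x, y, z in degrees, then the opening, from 0 (shut) to 1 (fully open). In form: [[[x, y, z], [rx, ry, rz], hand], ...]. A call has 1 to 8 rows; each row is the pose to reach, as a shift and turn from the pose commanded when the call began, along the tool's axes at that moment; what a row does not reach only later rows make up. A row lasts 1/12 s, in which the tool goes at most 41.7 mm and 7.16 degrees, less where a joint would pass 70% of its speed; a pose out of reach is approached as far as the arm can. A call with a gripper value outside its range is refused whole. The fingers move at their own pace and stop on an object; "force" is the grip in N (left out, the last holds). Time passes only in rows, so rows that repeat a pose let the fingers close. It gives the time, the measured TCP pose, the force and the opening at its end, in the units of the state.
- env.get_obs(): the state, without advancing time (a new reading comes with each control period).
- env.snapshot(name): name is "side" or "top"; returns the picture (480x640x3 uint8, red, green, blue); there is no depth.
- env.camera_params(name): a dict with "intrinsics" (3x3 intrinsics, pixels), "rvec" (rotation vector, rad) and "tvec" (3), from world to camera coordinates, as OpenCV has them. Camera axes: x right, y down, z forward; pixel columns grow to the right and rows downward; lengths in m; the calibration is good to about 2 mm. A picture is of the moment at which its call begins. camera_params takes no time and is no camera call.
- env.job_done(): hands the job in, once; it reports no verdict.
The state is a dict: "time_s": time; "joints": joint angles; "qvel": joint speeds; "tau": joint torques, N m; "tcp_pos": TCP position; "tool_rot": TCP orientation; "force": force on the tool from outside, world axes, zero at the start; "wrist_torque": the same for the moment, N m; "opening": finger opening in m.
Only numpy, scipy, OpenCV 4.12 (cv2) and the standard library are available. Lean on these libraries where they do the work, as an engineer would, in place of code of your own. Each camera call takes 0.05 s, during which the arm holds its last target. There are 200 camera calls.

### The job

Get the next filled cigar mould ready for pressing. First turn the knob of the press gauge's peak pointer back until the pointer is at its zero stop; then pick up the mould's lid by its grip rib, carry it across clear of everything on the desk, and hold it over the filled lower half, level and lined up with it, about a finger's breadth (10 to 15 mm) above the tips of the two locating pins and without touching, so that the roller can check the bunches before it goes down. Finish there, still and with the lid in the grip: do not lower it or let go.

Things in the scene. Friction and masses are not known exactly. Their poses are not given: they have to be found in the camera images.
- peak (a joint): peak pointer of the press gauge, turned by the black knob on its window; rad. 0 = at the zero stop, grows clockwise seen from above (to 4.6). Starts between 0.7 and 1.5: turn it anticlockwise seen from above by that much. Slight friction (0.03 N m); stays where left; leaning on the stop is harmless. The line on the knob's top points along the pointer.
- peak_grip (a point): centre of that knob, half-way up. A round fluted black grip, 26 mm across, 24 mm tall, on a vertical axis, in the middle of a face-up 104 mm dial gauge on the grey press control box. The knob's top is 12 mm above this point, the gauge's flat window 12.5 mm below. z up; turns with the knob.
- lid_mid (a point): centre of the mould's lid, half-way up (24 mm above its underside), its balance point. Pale grey-green plastic, 180 (x) x 150 (y) x 48 mm, 0.3 to 0.5 kg, lying cavities down. On its back, along x through the middle, stands one straight grip rib: 12 mm thick, 150 mm long, 18 to 48 mm above the underside, with 63 mm free on either side.
- lid: the lid; origin at the centre of its underside, same axes as lid_mid, z up. Low ribs round its edge reach 30 mm above the underside. Two 14 mm slots for the pins, open to the ends, at (82, -58) and (-82, 58) mm, so it fits either way round.
- base: filled lower half of the mould, loose, 0.85 kg, same plastic, 180 (x) x 150 (y) mm; origin at the centre of its underside, x along the cavities, z up. Rims 26 mm high; five brown bunches along x reach 34 mm; two upright 9 mm locating pins at (82, -58) and (-82, 58) mm reach 44 mm. The lid belongs centre over centre, x along x, either way round.
- console: grey press control box, fixed; origin on the desk under the gauge's axis. Spans x -70 to 130, y -75 to 75 mm, top at 90 mm; gauge window at 112 mm, knob top at 136 mm. Behind the gauge (x = 92 mm): black regulator knob (y -38, 30 mm across, top at 124 mm) and valve lever (y 36, top at 134 mm); not part of this job.
- pile: pile of finished brown cigars between two wooden strips, fixed, 130 (x) x 93 (y) x 53 mm high; origin under its centre. Leave alone.
- jar: closed amber gum jar, loose, 52 mm across, 95 mm high; origin under its centre. Leave alone.
- mug: white mug, loose, 80 mm across, 90 mm high, handle at +y; origin under its centre. Leave alone.
- sizer: wooden sizing plate with four holes, loose, 60 x 150 x 8 mm; origin under its centre. Leave alone.
- rule: wooden rule, loose, 300 x 28 x 5 mm; origin under its centre. Leave alone.

How it is judged:
On the way, in this order (a step that is already met when the one before it is completed fails the run):
1. the peak pointer has been turned back to its zero stop (value of joint peak below 0.07 rad), for 0.2 s.
2. after that, the lid is lifted off the desk in the gripper (height (world z) of lid_mid above 0.06 m and contact force between the fingers and lid above 1 N), for 0.2 s.
At the end, for the whole second after the job is handed in: Peak pointer within 0.09 rad of zero; lid gripped, still, touching neither lower half nor box; centres within 10 mm horizontally, x axes within 0.08 rad (either way round), tilt under 0.07 rad, lid underside 4 to 24 mm above the pins' tips (48 to 68 mm above the lower half's underside) (value of joint peak below 0.09 rad and horizontal distance between lid and base below 0.01 m and angle between the x axis of lid and the x axis of base, either way round below 0.08 rad and angle between lid's own z axis and vertical below 0.07 rad and angle between base's own z axis and vertical below 0.03 rad and z of lid_mid in the frame of base between 0.072 and 0.092 m and contact force between the fingers and lid above 1 N and contact force between lid and base below 0.1 N and contact force between lid and console below 0.1 N and linear speed of lid below 0.02 m/s and angular speed of lid below 0.1 rad/s); the arm keeps its last pose, push and grip.
It fails at once if the lid touches the lower half (over 1 N) (contact force between lid and base above 1 N).
It fails at once if the lower half is shifted by more than 10 mm (distance of base from where it was at the start of the episode above 0.01 m).
It fails at once if the carried lid hits the control box, the cigar pile, jar or mug (over 2 N) (contact force between lid and console above 2 N or contact force between lid and pile above 2 N or contact force between lid and jar above 2 N or contact force between lid and mug above 2 N).
It fails at once if the robot presses on the cigar pile (over 3 N) (contact force between any of the arm, the fingers and pile above 3 N).
It fails at once if jar, mug, sizing plate or rule moved by more than 20 mm (distance of any of jar, mug, sizer, rule from where it was at the start of the episode above 0.02 m).
It also fails if it takes over 61 s, if anything falls off the work surface, if the arm or the gripper's body presses on something with over 40 N, if the wrist force passes 120 N, or if a joint passes its speed limit or range.

## Working session

There is one attempt and no reset: what is moved stays moved. The work goes in short steps, Python scripts to look and compute and a tool call to move; the robot and the scene stay as the last step left them, time stands still between calls to the robot, and variables do not carry over. Pictures are saved under pics/ and viewed, on a budget of 10 in all, crops included, one or two more only if the job needs it, and the job is handed in when it is done.

Besides the shell and the picture viewer there is one more tool, called after "Call:" as name(argument=value, ...) on one line, values as JSON. play_rows: Moves the arm, as the interface text tells. Its arguments: {"type":"object","properties":{"series":{"type":"array"},"force":{"type":"number"}},"required":["series"]}

```bash
ls; mkdir -p pics
python3 - <<'E'
from station import env
import cv2
o=env.get_obs();print(o, env.tcp_to_grasp)
for n in("side","top"):
    cv2.imwrite(f"pics/{n}0.png",env.snapshot(n)[:,:,::-1]);p=env.camera_params(n);print(n,p)
E
```

```text
pics
{'time_s': 0.0, 'joints': array([ 1.24042539,  0.33287416, -0.06468748,  1.46095997,  0.02159   ,
        1.34993124, -0.08851072]), 'qvel': array([-0.00054624,  0.00157043, -0.00154915, -0.00027491,  0.00162036,
        0.00112948,  0.00073514]), 'tau': array([-8.85476475e-04, -6.25436068e+01,  4.87431767e-02, -3.91595793e+01,
        1.63119711e-02,  1.00721078e-02, -1.69134944e-05]), 'tcp_pos': array([ 0.18920411, -0.59525878,  0.23050558]), 'tool_rot': array([ 9.88182967e-01,  1.53277125e-01, -1.45274623e-04, -7.24414102e-04]), 'force': array([-0.13144993, -0.2231739 , -0.38647127]), 'wrist_torque': array([ 0.01444348,  0.01124596, -0.00560317]), 'opening': 0.08539552288826383} 0.0187
side {'intrinsics': array([[490.47446515,   0.        , 323.4266955 ],
       [  0.        , 490.47446515, 243.22657502],
       [  0.        ,   0.        ,   1.        ]]), 'rvec': array([ 0.39369392, -2.78908773,  1.08504237]), 'tvec': array([0.57088427, 0.10268535, 1.07198083])}
top {'intrinsics': array([[580.35850434,   0.        , 317.29537766],
       [  0.        , 580.35850434, 238.02285068],
       [  0.        ,   0.        ,   1.        ]]), 'rvec': array([ 2.20099805, -2.15520772,  0.08461081]), 'tvec': array([0.09430245, 0.59140601, 1.59265073])}
```

View pics/side0.png

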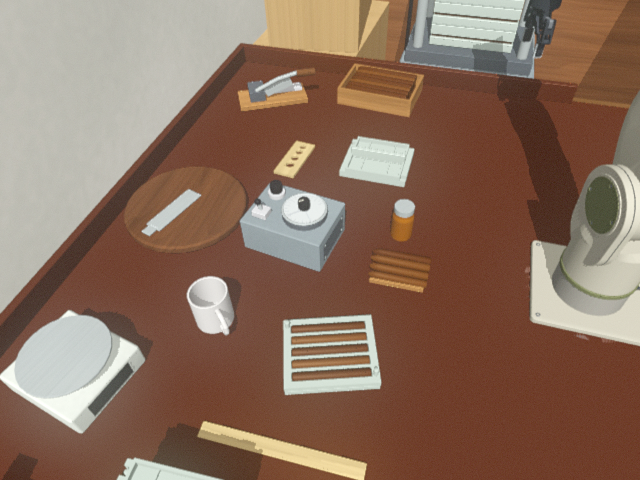

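View pics/top0.png

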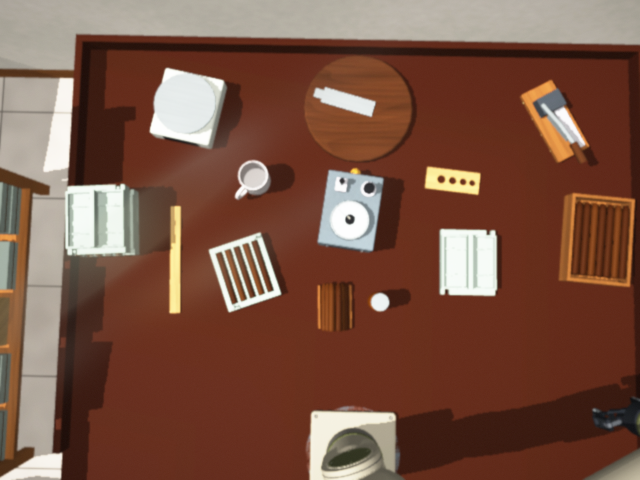

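Side: lid at ~(378,160), gauge knob (304,203), base (330,355). Top: lid (468,262), knob (350,219), base (245,272), pile (336,306), jar (380,302), mug (253,180). Enlarging for precise pixels.

```bash
cat > h.py <<'E'
import numpy as np, cv2
from station import env
P={n:env.camera_params(n) for n in("side","top")}
def proj(n,X):
    p=P[n];return cv2.projectPoints(np.array(X,float).reshape(-1,1,3),p["rvec"],p["tvec"],p["intrinsics"],None)[0][:,0]
def PM(n):
    p=P[n];return p["intrinsics"]@np.c_[cv2.Rodrigues(p["rvec"])[0],p["tvec"]]
def tri(s,t):
    X=cv2.triangulatePoints(PM("side"),PM("top"),np.array(s,float).reshape(-1,2).T,np.array(t,float).reshape(-1,2).T);return (X[:3]/X[3]).T
def atz(n,uv,z):
    M=PM(n);A=np.c_[M[:,:2],M[:,2]*z+M[:,3]];H=np.linalg.inv(A);q=np.c_[np.array(uv,float).reshape(-1,2),np.ones(len(np.array(uv).reshape(-1,2)))]@H.T
    return q[:,:2]/q[:,2:]
def crop(im,x,y,w,h,s):
    c=cv2.resize(im[y:y+h,x:x+w],None,fx=s,fy=s,interpolation=cv2.INTER_CUBIC)
    for i in range(0,w,10): cv2.line(c,(i*s,0),(i*s,4 if (x+i)%50 else 12),(0,0,255),1)
    for i in range(0,h,10): cv2.line(c,(0,i*s),(4 if (y+i)%50 else 12,i*s),(0,0,255),1)
    cv2.putText(c,f"{x},{y}",(12,20),0,.4,(0,255,255),1)
    return c
E
python3 - <<'E'
from h import *
s=cv2.imread("pics/side0.png");t=cv2.imread("pics/top0.png")
a=np.hstack([crop(t,430,220,80,90,3),crop(t,205,225,80,90,3),crop(t,310,165,80,90,3)])
b=np.hstack([crop(s,330,130,90,65,3),crop(s,275,305,110,95,3)[:195*2],]) 
b2=np.zeros((300,720,3),np.uint8)
for c,x in((crop(s,335,130,85,65,3),0),(crop(s,277,308,110,90,3),255),(crop(s,280,185,52,45,3),590)):
    c=c[:,:720-x];b2[:c.shape[0],x:x+c.shape[1]]=c
cv2.imwrite("pics/c1.png",np.vstack([a,b2]))
E
```

```text
Traceback (most recent call last):
ValueError: all the input array dimensions except for the concatenation axis must match exactly, but along dimension 0, the array at index 0 has size 195 and the array at index 1 has size 285
```

Run:
```python
from h import *
s=cv2.imread("pics/side0.png");t=cv2.imread("pics/top0.png")
a=np.hstack([crop(t,430,220,80,90,3),crop(t,205,225,80,90,3),crop(t,310,165,80,90,3)])
b2=np.zeros((300,720,3),np.uint8)
for c,x in((crop(s,335,130,85,65,3),0),(crop(s,277,308,110,90,3),255),(crop(s,280,185,52,45,3),590)):
    c=c[:,:720-x];b2[:c.shape[0],x:x+c.shape[1]]=c
cv2.imwrite("pics/c1.png",np.vstack([a,b2]))
```

```text
(no output)
```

View pics/c1.png

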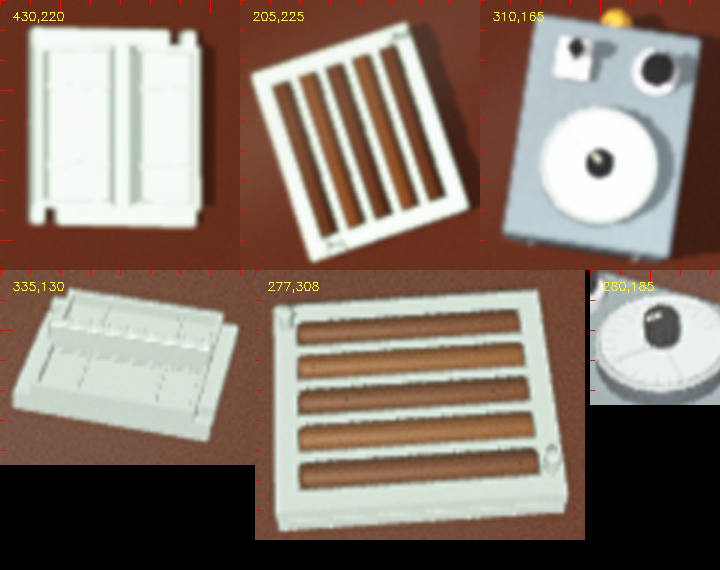

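Base corners, pins, knob and lid outline are readable (pins top crop (400,33),(335,245); knob top centre px (349.7,219.3); pointer line towards upper left). Now fitting poses.

```bash
cat > fit.py <<'E'
from h import *
from scipy.optimize import least_squares
def W(p,L):
    c,s=np.cos(p[3]),np.sin(p[3]);L=np.array(L,float);return np.c_[L[:,0]*c-L[:,1]*s+p[0],L[:,0]*s+L[:,1]*c+p[1],L[:,2]+p[2]]
def fit(L,side,top,p0,freez=True):
    def r(p):
        w=W(p,L);o=[]
        for n,d in(("side",side),("top",top)):
            q=proj(n,w)
            for i,uv in d.items():o+=list(q[i]-uv)
        return np.array(o)
    f=least_squares(r,p0,loss="soft_l1");return f.x,np.round(r(f.x),1)
E
cat > a.py <<'E'
from fit import *
# base rim top corners: 0(+x,+y)1(+x,-y)2(-x,-y)3(-x,+y)
bs=np.array([[283.7,320.7],[371.3,315],[380.7,383],[284.7,389.7]])
bt=np.array([[208.3,250],[261,232.7],[281.3,294.3],[228.7,312.3]])
# side: UL=+x-y, UR=-x-y, LR=-x+y, LL=+x+y
S={1:bs[0],2:bs[1],3:bs[2],0:bs[3]}; T=dict(enumerate(bt))
print("tri corners",np.round(tri([S[i] for i in range(4)],[T[i] for i in range(4)]),4))
L=[[.09,.075,.026],[.09,-.075,.026],[-.09,-.075,.026],[-.09,.075,.026]]
p,r=fit(L,S,T,[.55,.28,0,.3]);print("base",np.round(p,4),r)
pb=p
# lid
k=tri([[303.7,202.5]],[[349.7,219.5]]);print("knob",k, "top@.136",atz("top",[[349.7,219.3]],.136))
lt=np.array([[440,230],[496.7,230],[496.5,295.3],[440,295]])
print("lid corners z.03",atz("top",lt,.03),"rib z.048",atz("top",[[470.5,235],[470.5,289]],.048))
lc=atz("top",[[470.3,262.3]],.048)[0]
pl=np.array([lc[0],lc[1],0,-0.02])
t=cv2.imread("pics/top0.png");s=cv2.imread("pics/side0.png")
def draw(im,n,p,Ls,col,k):
    q=proj(n,W(p,Ls));cv2.polylines(im,[np.round((q+.5)*k*8).astype(int)],True,col,1,cv2.LINE_AA,3)
R=lambda x,y,z:[[x,y,z],[x,-y,z],[-x,-y,z],[-x,y,z]]
k=4;T=cv2.resize(t,None,fx=k,fy=k,interpolation=cv2.INTER_CUBIC);S=cv2.resize(s,None,fx=k,fy=k,interpolation=cv2.INTER_CUBIC)
for im,n in((T,"top"),(S,"side")):
    for z,c in((.0,(255,0,0)),(.018,(0,160,0)),(.03,(0,0,255))): draw(im,n,pl,R(.09,.075,z),c,k)
    draw(im,n,pl,R(.075,.006,.048),(255,0,255),k)
    draw(im,n,pb,R(.09,.075,.026),(0,0,255),k)
c=lambda im,x,y,w,h:im[y*k:(y+h)*k,x*k:(x+w)*k]
o=np.zeros((600,800,3),np.uint8)
def put(a,x,y): o[y:y+a.shape[0],x:x+a.shape[1]]=a[:600-y,:800-x]
put(c(T,432,222,72,80),0,0);put(c(S,335,130,85,62),300,0)
cv2.imwrite("pics/ov.png",o[:330,:650])
E
python3 a.py
```

```text
tri corners [[0.5491 0.4094 0.0222]
 [0.6017 0.2647 0.0183]
 [0.4313 0.2032 0.02  ]
 [0.3797 0.3472 0.0219]]
base [ 0.4904  0.3066 -0.0048  0.3488] [ 0.3  0.2 -0.2  0.5  0.6 -0.3 -0.3 -0.6  0.7  0.1 -0.9  0.2 -0.8 -0.2
  0.3 -0.6]
knob [[0.63165244 0.0226514  0.12663803]] top@.136 [[0.63076626 0.02304664]]
lid corners z.03 [[ 0.61829558 -0.23355979]
 [ 0.62157961 -0.39086848]
 [ 0.44105049 -0.38960893]
 [ 0.43858209 -0.23427559]] rib z.048 [[ 0.60446411 -0.31350267]
 [ 0.45682559 -0.31346197]]
```

View pics/ov.png

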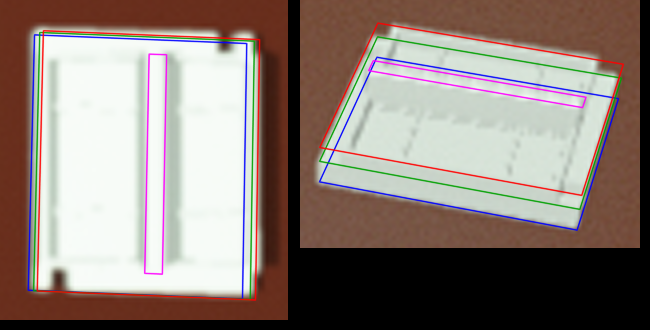

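Overlay: lid footprint matches within ~2 px; the rib's true yaw is nearer zero than the drawn −0.02. Refining the rib line and the base with z fixed, and planning the knob approach.

```bash
cat > b.py <<'E'
from fit import *
t=cv2.imread("pics/top0.png",0).astype(float)
# outline & stripe per row
rows=np.arange(243,285);L,Rr,D,E=[],[],[],[]
for v in rows:
    g=t[v]
    def cross(a,b,th):
        for u in range(a,b):
            if (g[u]-th)*(g[u+1]-th)<=0 and g[u]!=g[u+1]: return u+(th-g[u])/(g[u+1]-g[u])
        return np.nan
    L.append(cross(432,450,130));Rr.append(cross(490,505,130))
    w=np.clip(225-g[471:481],0,None);D.append((w*np.arange(471,481)).sum()/w.sum())
    w=np.clip(225-g[462:471],0,None);E.append((w*np.arange(462,471)).sum()/max(w.sum(),1e-6))
for n,a,z in(("left",L,0),("right",Rr,.03),("stripeR",D,.018),("stripeL",E,.03)):
    a=np.array(a);m=np.isfinite(a);c=np.polyfit(rows[m],a[m],1);a2=abs(a-np.polyval(c,rows))<.8;c=np.polyfit(rows[m&a2],a[m&a2],1)
    e=atz("top",[[np.polyval(c,v),v] for v in(243,284)],z);d=e[0]-e[1];print(n,c.round(3),e.round(4).tolist(),"yaw",round(np.arctan2(d[1],d[0]),4))
bs={1:(283.7,320.7),2:(371.3,315),3:(380.7,383),0:(284.7,389.7)};bt={0:(208.3,250),1:(261,232.7),2:(281.3,294.3),3:(228.7,312.3)}
Lb=np.array([[.09,.075,.026],[.09,-.075,.026],[-.09,-.075,.026],[-.09,.075,.026]])
for S,T in((bs,bt),(bs,{}),({},bt)):
    def r(p):
        w=W([p[0],p[1],0,p[2]],Lb);return np.concatenate([proj(n,w)[i]-d[i] for n,d in(("side",S),("top",T)) for i in d])
    f=least_squares(r,[.5,.3,.35],loss="soft_l1");print(f.x.round(4),np.abs(r(f.x)).max().round(2))
k=np.array(env.get_obs()["tcp_pos"])
from scipy.spatial.transform import Rotation as R
print(R.from_quat(env.get_obs()["tool_rot"]).as_matrix().round(3))
E
python3 b.py
```

```text
left [  0.    439.109] [[0.5844, -0.2376], [0.4689, -0.2381]] yaw 0.0044
right [5.00000e-03 4.95221e+02] [[0.5854, -0.3899], [0.4721, -0.39]] yaw 0.0009
stripeR [  0.    474.563] [[0.585, -0.3329], [0.4709, -0.3328]] yaw -0.0005
stripeL [1.00000e-03 4.66621e+02] [[0.5836, -0.3081], [0.4703, -0.3082]] yaw 0.0012
[0.4899 0.3081 0.3498] 1.7
[0.4897 0.3094 0.3502] 0.89
[0.49   0.3054 0.3467] 0.84
[[ 0.953  0.303 -0.   ]
 [ 0.303 -0.953  0.001]
 [-0.    -0.001 -1.   ]]
```

Call:
play_rows(series=[[[0.02,-0.015,0],[0,0,0],1],[[0.05,-0.0375,0],[0,0,0],1],[[0.083,-0.062,0],[0,0,0],1],[[0.116,-0.087,0],[0,0,0],1],[[0.149,-0.112,0],[0,0,0],1],[[0.182,-0.136,0],[0,0,0],1],[[0.215,-0.161,0],[0,0,0],1],[[0.248,-0.1854,0],[0,0,0],1]])

```text
time_s: 0.77
tcp_pos: [0.3701, -0.3419, 0.2312]
tool_rot: [0.988, 0.153, -0.0, 0.0]
force: [0.6, -1.0, 0.6]
opening: 0.0854
```

Call:
play_rows(series=[[[0.033,-0.0247,0],[0,0,0],1],[[0.066,-0.0494,0],[0,0,0],1],[[0.099,-0.074,0],[0,0,0],1],[[0.132,-0.0987,0],[0,0,0],1],[[0.165,-0.1234,0],[0,0,0],1],[[0.198,-0.148,0],[0,0,0],1],[[0.225,-0.168,0],[0,0,0],1],[[0.245,-0.183,0],[0,0,0],1]])

```text
time_s: 1.43
tcp_pos: [0.5488, -0.0917, 0.2311]
tool_rot: [0.988, 0.155, 0.0, -0.0]
force: [0.3, -0.2, 0.8]
opening: 0.0849
```

Call:
play_rows(series=[[[0.03,-0.0225,0],[0,0,0],1],[[0.06,-0.045,0],[0,0,0],1],[[0.09,-0.067,0],[0,0,0],1],[[0.108,-0.081,0],[0,0,0],1],[[0.1155,-0.0866,0],[0,0,0],1],[[0.1155,-0.0866,0],[0,0,0],1]])

```text
time_s: 1.93
tcp_pos: [0.6316, 0.0249, 0.2305]
tool_rot: [0.988, 0.155, -0.0, -0.001]
force: [-0.5, -0.6, -0.3]
opening: 0.0854
```

```bash
cat > d.py <<'E'
# usage: d.py x y z [yaw] : remaining shift in tool axes
import sys;from station import env;import numpy as np
from scipy.spatial.transform import Rotation as R
o=env.get_obs();r=R.from_quat(o["tool_rot"]);t=np.array(list(map(float,sys.argv[1:4])))
M=r.as_matrix();print("t",o["time_s"],"tcp",o["tcp_pos"].round(4),"yaw",np.arctan2(M[1,0],M[0,0]).round(4),"zaxis",M[:,2].round(4),"open",o["opening"],"F",o["force"].round(2),"Tq",o["wrist_torque"].round(3));print("joints",o["joints"].round(2),"shift",r.inv().apply(t-o["tcp_pos"]).round(4))
if len(sys.argv)>4: print("turn z deg",-np.degrees(float(sys.argv[4])-np.arctan2(M[1,0],M[0,0])).round(2))
E
python3 d.py 0.631 0.0228 0.115
```

```text
t 1.9333 tcp [0.6316 0.0249 0.2305] yaw 0.3114 zaxis [-0.0012  0.0014 -1.    ] open 0.08537495861258625 F [-0.48 -0.63 -0.31] Tq [-0.023 -0.025 -0.019]
joints [ 0.32  0.41 -0.58  1.42  0.22  1.38 -1.52] shift [-0.0012  0.002   0.1155]
```

Call:
play_rows(series=[[[-0.0012,0.002,0.02],[0,0,0],1],[[-0.0012,0.002,0.04],[0,0,0],1],[[-0.0012,0.002,0.06],[0,0,0],1],[[-0.0012,0.002,0.08],[0,0,0],1],[[-0.0012,0.002,0.095],[0,0,0],1],[[-0.0012,0.002,0.105],[0,0,0],1],[[-0.0012,0.002,0.112],[0,0,0],1],[[-0.0012,0.002,0.114],[0,0,0],1]])

```text
time_s: 2.6
tcp_pos: [0.6303, 0.0188, 0.1165]
tool_rot: [0.988, 0.153, -0.001, 0.0]
force: [0.3, 0.1, 0.2]
opening: 0.0856
```

Call:
play_rows(series=[[[0,0,0],[0,0,0],0.45],[[0,0,0],[0,0,0],0.3],[[0,0,0],[0,0,0],0.1],[[0,0,0],[0,0,0],0],[[0,0,0],[0,0,0],0],[[0,0,0],[0,0,0],0],[[0,0,0],[0,0,0],0],[[0,0,0],[0,0,0],0]], force=25)

```text
time_s: 3.27
tcp_pos: [0.6306, 0.0231, 0.1185]
tool_rot: [0.988, 0.155, 0.0, -0.001]
force: [-5.8, 6.0, 7.2]
opening: 0.025
```

```bash
python3 d.py 0.631 0.0228 0.117
python3 - <<'E'
from h import *
cv2.imwrite("pics/k1.png",np.hstack([crop(env.snapshot("side")[:,:,::-1].copy(),255,150,100,100,4),crop(env.snapshot("top")[:,:,::-1].copy(),300,160,100,100,4)]))
E
```

```text
t 3.2667 tcp [0.6306 0.0231 0.1185] yaw 0.3103 zaxis [ 2.0e-04  2.9e-03 -1.0e+00] open 0.02500108521458624 F [-5.77  5.99  7.16] Tq [1.493 1.047 0.009]
joints [ 0.32  0.49 -0.56  1.55  0.27  1.18 -1.55] shift [0.0002 0.0004 0.0015]
```

View pics/k1.png

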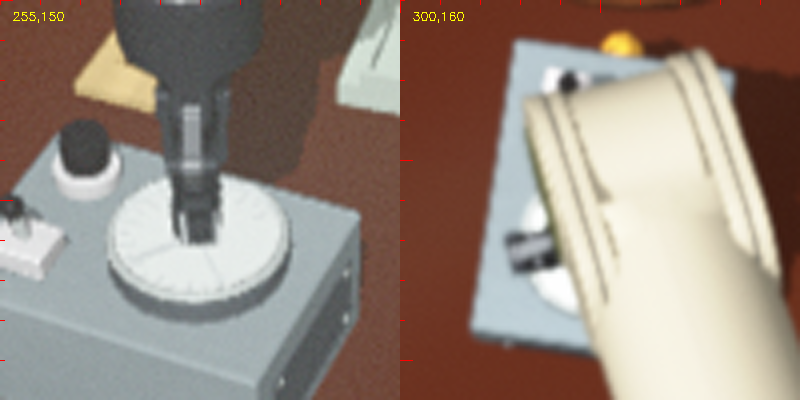

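Fingers hold the knob (opening 25 mm). Turning anticlockwise (−tool z).

Call:
play_rows(series=[[[0,0,0],[0,0,-4],0],[[0,0,0],[0,0,-9],0],[[0,0,0],[0,0,-14],0],[[0,0,0],[0,0,-19],0],[[0,0,0],[0,0,-24],0],[[0,0,0],[0,0,-29],0],[[0,0,0],[0,0,-34],0],[[0,0,0],[0,0,-38],0]])

```text
time_s: 4.03
tcp_pos: [0.6317, 0.0217, 0.1186]
tool_rot: [0.883, 0.469, 0.001, -0.0]
force: [1.0, 2.8, 3.8]
opening: 0.0252
```

```bash
python3 d.py 0.631 0.0228 0.117
```

```text
t 4.0333 tcp [0.6317 0.0217 0.1186] yaw 0.9768 zaxis [ 0.0024  0.0016 -1.    ] open 0.025158402677232846 F [0.95 2.81 3.75] Tq [ 0.839 -0.158 -0.08 ]
joints [ 0.4   0.52 -0.68  1.55  0.34  1.19 -0.93] shift [ 0.0005 -0.0012  0.0016]
```

Call:
play_rows(series=[[[0,0,0],[0,0,-4],0],[[0,0,0],[0,0,-8],0],[[0,0,0],[0,0,-12],0],[[0,0,0],[0,0,-16],0]])

```text
time_s: 4.37
tcp_pos: [0.6323, 0.0213, 0.1186]
tool_rot: [0.81, 0.587, 0.002, 0.0]
force: [4.8, 2.5, 1.3]
opening: 0.0247
```

```bash
python3 d.py 0.631 0.0228 0.117
```

```text
t 4.3667 tcp [0.6323 0.0213 0.1186] yaw 1.2544 zaxis [ 0.0038  0.0015 -1.    ] open 0.02468998998319397 F [4.77 2.48 1.25] Tq [ 0.734 -1.017 -0.005]
joints [ 0.44  0.53 -0.73  1.55  0.37  1.2  -0.67] shift [ 0.001  -0.0017  0.0016]
```

Call:
play_rows(series=[[[0,0,0],[0,0,-4],0],[[0,0,0],[0,0,-8],0],[[0,0,0],[0,0,-12],0],[[0,0,0],[0,0,-16],0]])

```text
time_s: 4.7
tcp_pos: [0.633, 0.0211, 0.1186]
tool_rot: [0.72, 0.694, 0.003, 0.001]
force: [9.1, 3.6, -1.2]
opening: 0.0246
```

```bash
python3 d.py 0.631 0.0228 0.117
```

```text
t 4.7 tcp [0.633  0.0211 0.1186] yaw 1.5334 zaxis [ 0.0053  0.0017 -1.    ] open 0.024632140163482405 F [ 9.06  3.58 -1.23] Tq [ 0.723 -1.902 -0.051]
joints [ 0.47  0.55 -0.78  1.54  0.4   1.21 -0.41] shift [ 0.0016 -0.0021  0.0016]
```

Call:
play_rows(series=[[[0,0.001,0],[0,0,-4],0],[[0,0.002,0],[0,0,-8],0],[[0,0.002,0],[0,0,-12],0],[[0,0.002,0],[0,0,-16],0],[[0,0.002,0],[0,0,-20],0]])

```text
time_s: 5.12
tcp_pos: [0.6345, 0.0202, 0.1185]
tool_rot: [0.589, 0.808, 0.001, 0.001]
force: [6.9, -0.1, 1.2]
opening: 0.0253
```

```bash
python3 d.py 0.631 0.0228 0.117
```

```text
t 5.1167 tcp [0.6345 0.0202 0.1185] yaw 1.8816 zaxis [ 3.9e-03  4.0e-04 -1.0e+00] open 0.025288853188106405 F [ 6.94 -0.09  1.22] Tq [ 0.291 -1.284 -0.356]
joints [ 0.51  0.58 -0.84  1.54  0.45  1.23 -0.09] shift [ 0.0035 -0.0025  0.0015]
```

Call:
play_rows(series=[[[0,0,0],[0,0,-4],0],[[0,0,0],[0,0,-8],0],[[0,0,0],[0,0,-12],0]])

```text
time_s: 5.37
tcp_pos: [0.6364, 0.0183, 0.1187]
tool_rot: [0.502, 0.865, 0.002, 0.004]
force: [18.6, -5.4, -4.9]
opening: 0.0251
```

```bash
python3 d.py 0.631 0.0228 0.117
```

```text
t 5.3667 tcp [0.6364 0.0183 0.1187] yaw 2.0888 zaxis [ 7.8e-03 -9.0e-04 -1.0e+00] open 0.02511580065454807 F [18.63 -5.45 -4.9 ] Tq [-0.98  -3.859 -0.434]
joints [ 0.54  0.59 -0.88  1.53  0.47  1.23  0.1 ] shift [ 0.0066 -0.0025  0.0016]
```

Torque rose to −0.4 N·m: at the stop. Release, rise, and look.

Call:
play_rows(series=[[[0,0,0],[0,0,0],0.4],[[0,0,0],[0,0,0],0.8],[[0,0,0],[0,0,0],1],[[0,0,0],[0,0,0],1],[[0,0,-0.03],[0,0,0],1],[[0,0,-0.06],[0,0,0],1],[[0,0,-0.09],[0,0,0],1],[[0,0,-0.11],[0,0,0],1]])

```text
time_s: 6.03
tcp_pos: [0.6332, 0.0206, 0.2303]
tool_rot: [0.503, 0.864, 0.001, 0.001]
force: [0.1, 0.4, -0.6]
opening: 0.0855
```

```bash
python3 d.py 0.5305 -0.3138 0.2 0.0
python3 - <<'E'
from h import *
cv2.imwrite("pics/k2.png",np.hstack([crop(env.snapshot("side")[:,:,::-1].copy(),265,165,75,75,5),crop(cv2.imread("pics/side0.png"),265,165,75,75,5)]))
E
```

```text
t 6.0333 tcp [0.6332 0.0206 0.2303] yaw 2.0881 zaxis [ 2.2e-03  1.0e-04 -1.0e+00] open 0.08546284134086798 F [ 0.12  0.39 -0.65] Tq [ 0.006 -0.041  0.021]
joints [ 0.55  0.5  -0.92  1.4   0.4   1.43  0.15] shift [-0.2398 -0.2547  0.0301]
turn z deg 119.64
```

View pics/k2.png

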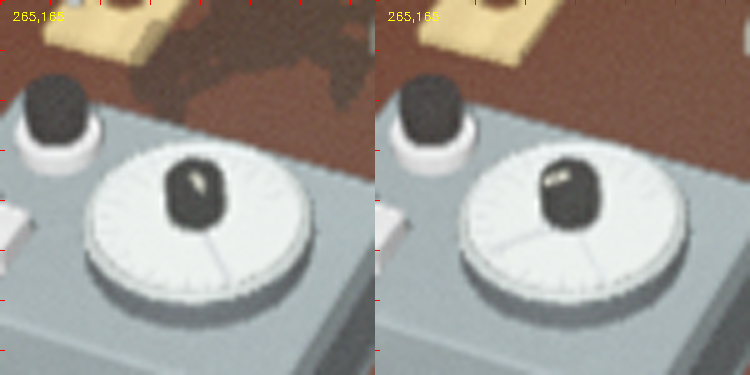

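Pointer now lies over the other needle at its zero direction (side crop (225,275)); before it pointed left (500,248) in the right half. Going to the lid.

Call:
play_rows(series=[[[-0.02,-0.02,0],[0,0,5],1],[[-0.045,-0.048,0],[0,0,11.5],1],[[-0.072,-0.077,0],[0,0,18],1],[[-0.099,-0.106,0],[0,0,24.5],1],[[-0.126,-0.135,0],[0,0,31],1],[[-0.153,-0.164,0],[0,0,37.5],1],[[-0.18,-0.192,0],[0,0,44],1],[[-0.205,-0.218,0],[0,0,50],1]])

```text
time_s: 6.75
tcp_pos: [0.5435, -0.2682, 0.2273]
tool_rot: [0.823, 0.568, -0.0, 0.0]
force: [0.3, -0.3, 0.2]
opening: 0.0853
```

```bash
python3 d.py 0.5305 -0.3138 0.15 0.0
```

```text
t 6.75 tcp [ 0.5435 -0.2682  0.2273] yaw 1.2084 zaxis [-3.e-04 -7.e-04 -1.e+00] open 0.08527076323717707 F [ 0.35 -0.28  0.15] Tq [ 0.008 -0.074 -0.026]
joints [ 0.93  0.38 -0.71  1.49  0.25  1.37 -0.15] shift [-0.0472  0.004   0.0773]
turn z deg 69.23
```

Call:
play_rows(series=[[[-0.015,0.001,0],[0,0,6],1],[[-0.03,0.003,0.01],[0,0,13],1],[[-0.045,0.004,0.03],[0,0,20],1],[[-0.047,0.004,0.04],[0,0,27],1],[[-0.047,0.004,0.05],[0,0,34],1],[[-0.047,0.004,0.06],[0,0,41],1],[[-0.047,0.004,0.06],[0,0,48],1],[[-0.047,0.004,0.06],[0,0,54],1]])

```text
time_s: 7.42
tcp_pos: [0.5316, -0.311, 0.1663]
tool_rot: [0.991, 0.133, -0.001, -0.001]
force: [0.0, 0.3, 0.0]
opening: 0.0854
```

Call:
play_rows(series=[[[0,0,0],[0,0,6],1],[[0,0,0],[0,0,10],1],[[0,0,0],[0,0,13],1],[[0,0,0],[0,0,13],1]])

```text
time_s: 7.75
tcp_pos: [0.5321, -0.3111, 0.1671]
tool_rot: [1.0, 0.022, -0.0, -0.0]
force: [-0.1, 0.9, 0.6]
opening: 0.0854
```

```bash
python3 d.py 0.5305 -0.3138 0.024 0.0
```

```text
t 7.75 tcp [ 0.5321 -0.3111  0.1671] yaw 0.0435 zaxis [-4.e-04  0.e+00 -1.e+00] open 0.0853700873778925 F [-0.12  0.86  0.65] Tq [ 0.024 -0.036  0.056]
joints [ 0.84  0.4  -0.49  1.55  0.19  1.24 -1.21] shift [-0.0017  0.0026  0.1431]
turn z deg 2.49
```

Call:
play_rows(series=[[[-0.001,0.001,0.02],[0,0,1],1],[[-0.0017,0.0026,0.05],[0,0,2],1],[[-0.0017,0.0026,0.08],[0,0,2.5],1],[[-0.0017,0.0026,0.11],[0,0,2.5],1],[[-0.0017,0.0026,0.13],[0,0,2.5],1],[[-0.0017,0.0026,0.14],[0,0,2.5],1],[[-0.0017,0.0026,0.141],[0,0,2.5],1],[[-0.0017,0.0026,0.141],[0,0,2.5],1]])

```text
time_s: 8.42
tcp_pos: [0.5309, -0.3141, 0.0267]
tool_rot: [1.0, 0.002, 0.0, -0.0]
force: [-0.5, 0.7, 0.1]
opening: 0.0853
```

```bash
python3 d.py 0.5305 -0.3138 0.024 0.0
python3 - <<'E'
from h import *
cv2.imwrite("pics/l1.png",np.hstack([crop(env.snapshot("side")[:,:,::-1].copy(),325,115,100,100,4),crop(env.snapshot("top")[:,:,::-1].copy(),420,210,100,100,4)]))
E
```

```text
t 8.4167 tcp [ 0.5309 -0.3141  0.0267] yaw 0.0032 zaxis [ 2.e-04  1.e-04 -1.e+00] open 0.08528106964784526 F [-0.47  0.74  0.06] Tq [ 0.023  0.    -0.034]
joints [ 0.81  0.54 -0.45  1.66  0.27  0.99 -1.3 ] shift [-0.0004 -0.0003  0.0027]
turn z deg 0.19
```

View pics/l1.png

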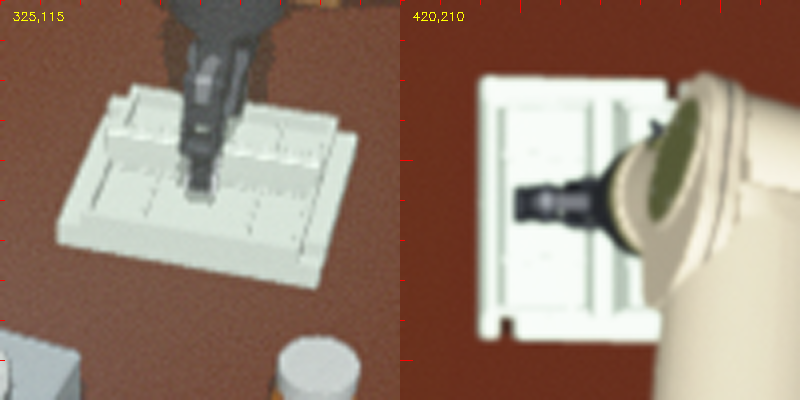

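Fingers straddle the rib near mid-length (side crop (200,190)). Gripping.

Call:
play_rows(series=[[[0,0,0],[0,0,0],0.3],[[0,0,0],[0,0,0],0.15],[[0,0,0],[0,0,0],0],[[0,0,0],[0,0,0],0],[[0,0,0],[0,0,0],0],[[0,0,0],[0,0,0],0],[[0,0,0],[0,0,0],0],[[0,0,0],[0,0,0],0]], force=70)

```text
time_s: 9.18
tcp_pos: [0.5308, -0.314, 0.0267]
tool_rot: [1.0, 0.001, 0.0, 0.0]
force: [-1.0, 2.1, 4.9]
opening: 0.0106
```

```bash
python3 d.py 0.5305 -0.3138 0.026 0.0
```

```text
t 9.1833 tcp [ 0.5308 -0.314   0.0267] yaw 0.0025 zaxis [ 3.e-04 -0.e+00 -1.e+00] open 0.010642809574522362 F [-0.96  2.14  4.9 ] Tq [ 0.359  0.282 -0.003]
joints [ 0.81  0.54 -0.45  1.67  0.27  0.99 -1.3 ] shift [-0.0003 -0.0002  0.0007]
turn z deg 0.15
```

Call:
play_rows(series=[[[0,0,-0.005],[0,0,0],0],[[0,0,-0.02],[0,0,0],0],[[0,0,-0.045],[0,0,0],0],[[0,0,-0.07],[0,0,0],0],[[0,0,-0.1],[0,0,0],0],[[0,0,-0.13],[0,0,0],0],[[0,0,-0.16],[0,0,0],0],[[0,0,-0.18],[0,0,0],0]])

```text
time_s: 9.85
tcp_pos: [0.5308, -0.3143, 0.209]
tool_rot: [1.0, 0.001, 0.001, 0.001]
force: [0.8, 0.2, -4.0]
opening: 0.0106
```

```bash
python3 d.py 0.490 0.307 0.22 0.349
```

```text
t 9.85 tcp [ 0.5308 -0.3143  0.209 ] yaw 0.0023 zaxis [ 0.0014 -0.001  -1.    ] open 0.010604026486004916 F [ 0.77  0.23 -4.03] Tq [-0.017 -0.053 -0.   ]
joints [ 0.84  0.37 -0.49  1.5   0.18  1.32 -1.23] shift [-0.0393 -0.6214 -0.0117]
turn z deg -19.86
```

Call:
play_rows(series=[[[0,-0.008,0],[0,0,0],0],[[0,-0.025,0],[0,0,0],0],[[-0.003,-0.05,0],[0,0,0],0],[[-0.006,-0.08,0],[0,0,0],0],[[-0.009,-0.11,0],[0,0,0],0],[[-0.012,-0.14,0],[0,0,0],0],[[-0.015,-0.17,0],[0,0,0],0],[[-0.018,-0.2,0],[0,0,0],0]])

```text
time_s: 10.52
tcp_pos: [0.5101, -0.1112, 0.2039]
tool_rot: [1.0, 0.002, -0.002, -0.0]
force: [0.3, 0.5, -4.0]
opening: 0.0101
```

Call:
play_rows(series=[[[-0.003,-0.03,0],[0,0,0],0],[[-0.006,-0.06,0],[0,0,0],0],[[-0.009,-0.09,0],[0,0,0],0],[[-0.012,-0.12,0],[0,0,0],0],[[-0.014,-0.15,0],[0,0,0],0],[[-0.016,-0.18,0],[0,0,0],0],[[-0.018,-0.21,0],[0,0,0],0],[[-0.02,-0.24,0],[0,0,0],0]])

```text
time_s: 11.18
tcp_pos: [0.4891, 0.1278, 0.2041]
tool_rot: [1.0, 0.002, -0.002, 0.0]
force: [1.0, -0.1, -5.0]
opening: 0.0106
```

```bash
python3 d.py 0.490 0.307 0.2 0.349
```

```text
t 11.1833 tcp [0.4891 0.1278 0.2041] yaw 0.0034 zaxis [-3.2e-03 -8.0e-04 -1.0e+00] open 0.010591182996803797 F [ 1.03 -0.14 -5.02] Tq [ 0.009 -0.109 -0.038]
joints [ 0.4   0.16 -0.8   1.77  0.12  1.26 -2.01] shift [ 0.0015 -0.1792  0.004 ]
turn z deg -19.8
```

Call:
play_rows(series=[[[0,-0.028,0],[0,0,-2],0],[[0,-0.056,0],[0,0,-5],0],[[0,-0.084,0],[0,0,-9],0],[[0.001,-0.112,0],[0,0,-13],0],[[0.001,-0.138,0],[0,0,-16],0],[[0.001,-0.16,0],[0,0,-18],0],[[0.001,-0.174,0],[0,0,-19.5],0],[[0.001,-0.179,0],[0,0,-19.8],0]])

```text
time_s: 11.85
tcp_pos: [0.4889, 0.3079, 0.204]
tool_rot: [0.984, 0.176, -0.002, -0.0]
force: [-0.1, 0.3, -4.6]
opening: 0.0109
```

Call:
play_rows(series=[[[0,0,0.01],[0,0,0],0],[[0,0,0.025],[0,0,0],0],[[0,0,0.035],[0,0,0],0],[[0,0,0.04],[0,0,0],0],[[0,0,0.04],[0,0,0],0],[[0,0,0.04],[0,0,0],0]])

```text
time_s: 12.35
tcp_pos: [0.4921, 0.3041, 0.1661]
tool_rot: [0.985, 0.173, -0.0, 0.0]
force: [-0.1, 0.2, -3.6]
opening: 0.0103
```

```bash
python3 d.py 0.490 0.307 0.084 0.349;  python3 - <<'E'
from h import *
S=env.snapshot("side")[:,:,::-1].copy();T=env.snapshot("top")[:,:,::-1].copy();cv2.imwrite("pics/s2.png",S);cv2.imwrite("pics/t2.png",T)
cv2.imwrite("pics/m1.png",np.hstack([crop(S,260,240,150,170,3)[:510],crop(T,190,210,115,170,3)]))
E
```

```text
t 12.35 tcp [0.4921 0.3041 0.1661] yaw 0.347 zaxis [-4.e-04 -5.e-04 -1.e+00] open 0.010273455638471261 F [-0.05  0.24 -3.63] Tq [ 0.024 -0.022  0.024]
joints [ 0.08  0.41 -0.89  1.64  0.33  1.25 -2.1 ] shift [-0.0009 -0.0034  0.0821]
turn z deg -0.11
```

View pics/m1.png

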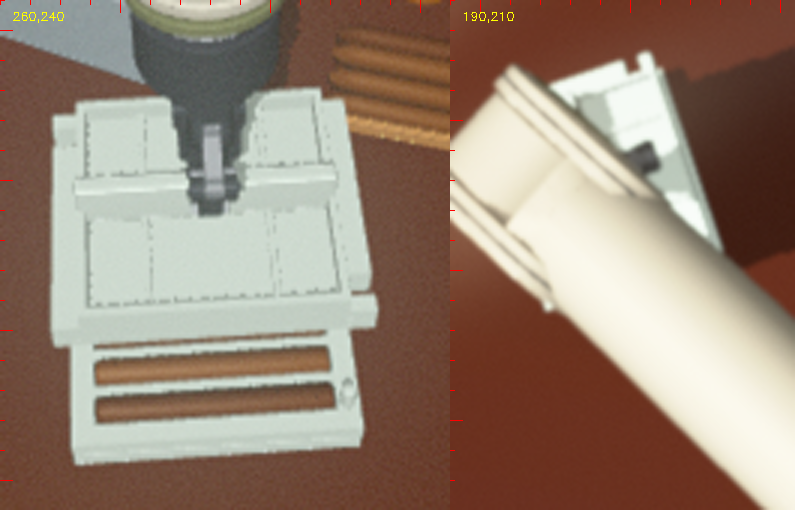

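Lid hangs level over the base (side crop: rib ends (75,183),(336,172); near bottom corners (54,345),(376,326)). Computing the lid's offset in the grip.

```bash
cat > c.py <<'E'
from fit import *
pts=np.array([[75,183],[336,172],[54,345],[376,326]])/3+[260,240]
L=np.array([[.075,0,.048],[-.075,0,.048],[.09,.075,0],[-.09,.075,0]])
def r(p):return (proj("side",W(p,L))-pts).ravel()
f=least_squares(r,[.492,.304,.139,.347]);print("free",f.x.round(4),r(f.x).round(1))
g=lambda p:r([p[0],p[1],.1394,.347]);f=least_squares(g,[.492,.304]);print("z,yaw fixed",f.x.round(4),g(f.x).round(1))
print("pred at tcp",r([.492,.304,.1394,.347]).round(1))
# base in same view: visible near corners rim top, compare with estimate
print(proj("side",W([.490,.307,0,.349],[[.09,.075,.026],[-.09,.075,.026],[.09,.075,0],[-.09,.075,0],[-.082,.058,.044]])).round(1))
E
python3 c.py
```

```text
free [0.4922 0.3036 0.1376 0.3387] [-0.   0.3  0.3 -0.7  0.2 -0.  -0.5  0.4]
z,yaw fixed [0.4921 0.3048] [-0.3  0.5  0.2 -1.   0.2  0.4 -0.2  0.1]
pred at tcp [-0.1  0.1  0.4 -1.4  0.5 -0.  -0.  -0.3]
[[284.4 388.2]
 [381.7 381.8]
 [285.5 394.5]
 [380.7 388.2]
 [376.7 368.9]]
```

Call:
play_rows(series=[[[-0.0004,-0.002,0.01],[0,0,0],0],[[-0.0008,-0.0039,0.025],[0,0,0],0],[[-0.0008,-0.0039,0.04],[0,0,0],0],[[-0.0008,-0.0039,0.05],[0,0,0],0],[[-0.0008,-0.0039,0.058],[0,0,0],0],[[-0.0008,-0.0039,0.062],[0,0,0],0],[[-0.0008,-0.0039,0.062],[0,0,0],0],[[-0.0008,-0.0039,0.062],[0,0,0],0]])

```text
time_s: 13.12
tcp_pos: [0.4902, 0.3084, 0.1046]
tool_rot: [0.985, 0.173, 0.0, -0.0]
force: [0.2, -0.7, -5.4]
opening: 0.0105
```

```bash
python3 d.py 0.490 0.3075 0.083 0.349
```

```text
t 13.1167 tcp [0.4902 0.3084 0.1046] yaw 0.3479 zaxis [ 3.e-04  3.e-04 -1.e+00] open 0.010521511086811186 F [ 0.21 -0.71 -5.43] Tq [ 0.061 -0.042  0.014]
joints [ 0.05  0.48 -0.86  1.7   0.39  1.15 -2.14] shift [-0.0005  0.0007  0.0216]
turn z deg -0.06
```

Call:
play_rows(series=[[[0,0,0.005],[0,0,0],0],[[0,0,0.01],[0,0,0],0],[[0,0.0005,0.015],[0,0,0],0],[[0,0.0005,0.019],[0,0,0],0],[[0,0.0005,0.021],[0,0,0],0],[[0,0.0005,0.021],[0,0,0],0],[[0,0.0005,0.021],[0,0,0],0],[[0,0.0005,0.021],[0,0,0],0]])

```text
time_s: 13.78
tcp_pos: [0.4903, 0.3078, 0.0835]
tool_rot: [0.985, 0.173, 0.0, -0.0]
force: [0.4, -0.3, -4.8]
opening: 0.0104
```

```bash
python3 d.py 0.490 0.3075 0.083 0.349;  python3 - <<'E'
from h import *
S=env.snapshot("side")[:,:,::-1].copy()
cv2.imwrite("pics/m2.png",crop(S,260,280,140,120,5))
E
```

```text
t 13.7833 tcp [0.4903 0.3078 0.0835] yaw 0.348 zaxis [ 3.e-04  1.e-04 -1.e+00] open 0.01037221560424653 F [ 0.44 -0.27 -4.84] Tq [-0.047  0.011  0.036]
joints [ 0.03  0.5  -0.84  1.72  0.41  1.11 -2.16] shift [-0.0004  0.0002  0.0005]
turn z deg -0.06
```

View pics/m2.png

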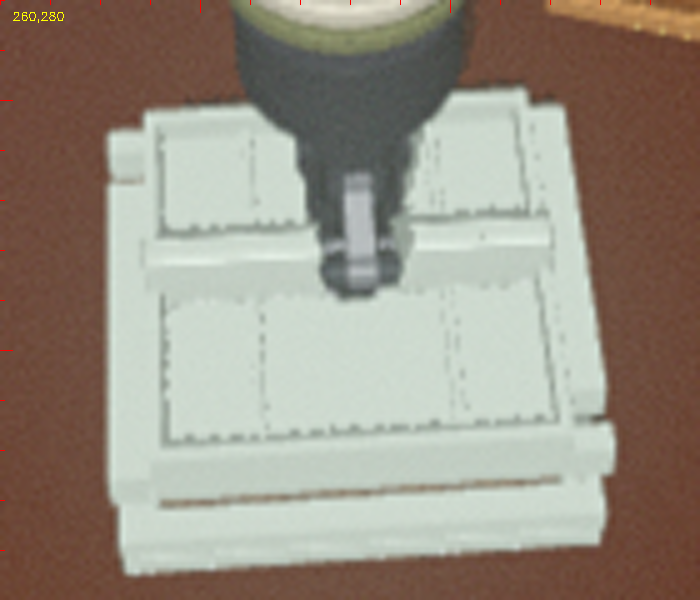

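Lid level and aligned above the base: near bottom corners at (112,502),(613,472) in the crop, base bottom corners at (125,573),(602,543). Numeric check, then hand in.

Run:
```python
from fit import *
pl=np.array([[112,502],[613,472]])/5+[260,280];pb=np.array([[125,573],[602,543]])/5+[260,280]
E=[[.09,.075,0],[-.09,.075,0]]
print("lid resid",(proj("side",W([.4903,.3078,.0568,.348],E))-pl).round(1).tolist(),"base resid",(proj("side",W([.490,.3075,0,.349],E))-pb).round(1).tolist())
o=env.get_obs();print(o["tcp_pos"],abs(o["qvel"]).max(),o["force"])
```

```text
lid resid [[0.3, 0.2], [-0.1, -0.3]] base resid [[0.4, 0.2], [0.3, -0.1]]
[0.49033331 0.30783327 0.0835331 ] 0.0022311646052265584 [-0.06606502 -0.03618975 -4.38418543]
```

Call:
play_rows(series=[[[0,0,0],[0,0,0],0],[[0,0,0],[0,0,0],0],[[0,0,0],[0,0,0],0],[[0,0,0],[0,0,0],0]])

```text
time_s: 14.17
tcp_pos: [0.4902, 0.3077, 0.0833]
tool_rot: [0.985, 0.173, 0.0, 0.0]
force: [-0.5, 0.3, -5.0]
opening: 0.0104
```

```bash
python3 -c "
from station import env
print(env.job_done(), env.get_obs()['tcp_pos'])"
```

```text
the job is handed in; nothing more can be done
the job is handed in; nothing more can be done
```

I turned the peak pointer back to its zero stop, then carried the lid across at about 180 mm. The lid is now held still in a 70 N grip over the filled lower half, and the job is handed in. It reported no verdict.

- **Peak pointer:** after about 1.6 rad anticlockwise the wrist torque rose to −0.4 N·m, which I took as the stop. A picture after release shows the pointer lying over the other needle. I did not measure its final angle.
- **Lid position:** its underside is about 57 mm above the lower half's underside, so about 13 mm above the pin tips. By the arm's readings it is within 1 mm of the estimated centre and 0.001 rad in yaw of the lower half, with tilt under 0.001 rad. At hand-in it was still, and the vertical force was about 5 N, matching the lid's weight alone.
- **Checks that disagreed:**
  - The top and side cameras differ by about 4 mm on the lower half's y (0.305 against 0.309 m); I used the middle.
  - The free fit of the lower half put it 5 mm below the desk; I fixed its height at 0.
  - A side-view fit of the lid's yaw came out 0.009 rad different from the tool's.
  - At the final pose, the lid and lower half corners matched the side picture to within 0.4 px.

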